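# Gauge a pressed plug and lock the depth gauge

### The arm

A 6-joint arm with a two-finger parallel gripper is mounted at the origin on a cart in front of the work surface, level with it; the furniture and walls round the work are solid. World frame = base frame: x ahead of the robot, y to its left, z up, the work surface at z = 0. Lengths are in m, angles in degrees, forces in N, time in s.
With the tool pointing down it reaches from about 0.4 to 0.825 m from the base axis. Payload 7 kg.
Tool frame: the origin (TCP) lies on the centre line of the jaws, within the pads' length; the fingertips stand 8 mm ahead of it and the grasp point (between the pads) lies 11 mm behind it; z points along the fingers, y is the line along which they close (so a half turn about z gives the same grasp; the last joint's range is limited). The gripper opens to 88 mm and grips with 3 to 60 N. Pads are 19 mm wide; open, the fingers measure 130 mm over their backs; the gripper's body (78 mm by 193 mm) begins 47 mm behind the grasp point.
Start: joints at [86.923, 20.546, 0.682, 0, -70.136, -16.507], TCP at [0.226, 0.636, 0.195] pointing down, gripper open.
Joint ranges: [-176.03, 176.03], [-82.01, 121.73], [-58.28, 71.71], [-173.87, 95.51], [-174.79, -0.11], [-173.66, 173.66]. Speed limits (degrees/s): [136.94, 136.94, 172.46, 180, 180, 180].

### API

Orientations are given as [roll, pitch, yaw] about the fixed x, y, z axes, in that order (R = Rz(yaw) Ry(pitch) Rx(roll)).
In Python, from plant import telemetry, viewer, close_job, models gives the robot as it stands.
- The arm moves only by the shell command python3 -m handwheel 'ROWS' [FORCE]. ROWS is JSON, a list of rows, each an object with "grip": the closure, from -1 (fully open) to 1 (shut); "travel": the shift along the tool's x, y, z as a fraction of full scale, a list of three; "spin": the turn about the tool's z as a fraction of full scale. A call has 1 to 8 rows; each row shifts and turns the commanded pose from where the row before left it, along the tool's axes as they then stand; what a row does not reach is not made up. Full scale, the value 1, is 0.025 m for a shift and 5 degrees for a turn. A row lasts 1/8 s, in which the tool goes at most 62.5 mm and 10.7 degrees, less where a joint would pass 70% of its speed; a pose out of reach is approached as far as the arm can. A call with a number of a shift or a turn outside -1 to 1 is refused whole. A call with a gripper value outside its range is refused whole. The fingers move at their own pace and stop on an object; FORCE is the grip in N (left out, the last holds). Time passes only in rows, so rows that do not move let the fingers close. It gives the time, the measured TCP pose, the force, the opening and the grip force at its end, in the units of the state.
- telemetry.get_state(): the state, without advancing time (a new reading comes with each control period).
- viewer.capture(name): name is "scene" or "top" or "wrist"; returns the picture (400x640x3 uint8, red, green, blue); there is no depth.
- viewer.calibration(name): a dict with "fx", "fy", "cx", "cy" (pixels), "T" (4x4, takes a point from camera to world coordinates); the wrist camera has in their place "T_tool_cam" (4x4, takes a point from camera to tool coordinates, whose origin is the TCP and whose axes are the flange's). Camera axes: x right, y down, z forward; pixel columns grow to the right and rows downward; lengths in m; the calibration is good to about 2 mm. A picture is of the moment at which its call begins: read the wrist's pose just before it. calibration takes no time and is no camera call.
- close_job(): hands the job in; it is judged then, once.
Trained networks look in the newest picture that a camera, given by its name, has taken for a name from the list of things; names that differ only in an ending like _2 or _b are one class to them, and where a whole thing is asked for, a point or a joint stands for the part that bears it (a point fixed in the world has none). Each returns a list of dicts, best first, with "p" (0 to 1); they miss things now and then, are a little off and sometimes report something else, mostly with a low value. They report only what shows in the picture. A call takes as long as a camera call.
- models.find_in(camera, thing): "position" ([column, row] in pixels, amid what is visible of it).
The state is a dict: "time_s": time; "joints": joint angles; "qd": joint speeds; "joint_torque": joint torques, N m; "tcp_pos": TCP position; "eef_rot": TCP orientation; "contact_force": force on the tool from outside, world axes, zero at the start; "moment": the same for the moment, N m; "gripper_width": finger opening in m; "gripper_force": force on a finger pad.
Only numpy, scipy, OpenCV 4.12 (cv2) and the standard library are available. Lean on these libraries where they do the work, as an engineer would, in place of code of your own. Each camera call takes 0.05 s, during which the arm holds its last target. There are 200 camera calls.

### The job

Push the blue work pallet fully home against the stop of the depth gauge, then press the gauge's slide gently down until its probe touches the bottom of the sleeve's bore. With the probe still on the bottom, swing the red-knobbed lock lever all the way over to lock the slide there, and leave the other things on the bench where they are.

Things in the scene. Friction and masses are not known exactly. Their poses are not given: they have to be found in the camera images.
- gauge: column depth gauge, fixed to the bench: dark base plate 205 x 120 x 12 mm, two low steel guide rails 74 mm apart, a blue stop block behind, an upright round column (at x = +80 mm, top at z = 160 mm). Origin: bench level, below the probe axis; x points from the pallet's end to the column (away from the robot, turned by up to 0.3 rad), z up. The base reaches from x = -100 to +105 mm
- home (a point): point on the top of the base plate (12 mm above the bench) on the probe axis; the pallet's origin lies here when the pallet is fully home against the stop; axes as the gauge's
- pallet: loose sliding work pallet, about 0.6 kg, blue plate 118 x 70 x 10 mm that slides along the gauge's x between the rails (2 mm play each side), with an aluminium sleeve (outside 60 mm, bore 42 mm, rim 48 mm above the pallet's underside) fixed on it and an upright orange push plate at its end towards the robot. Origin: underside, on the sleeve's axis. x points from the push plate to the sleeve, z up. It starts 28 to 40 mm short of home; some 5 N moves it
- push_face (a point): middle of the outer face of the orange push plate (50 mm wide, top edge 60 mm above the pallet's underside, 10 mm thick), the face towards the robot, 79 mm from the sleeve's axis and 40 mm above the pallet's underside; push it along the pallet's +x
- bore_bottom (a point): centre of the flat top of the brass plug that is pressed immovably into the sleeve: the bottom of the bore. It lies 12 to 24 mm below the rim, different each time. z up
- sleeve_rim (a point): centre of the sleeve's mouth, at rim height
- carriage (a joint): height slide of the gauge, m: 0 at the top, grows as the probe goes down, to 0.060 at the most. It is counterbalanced, moves with about 5 N and stays where it is left. Before the work the probe is 13 to 25 mm above the rim
- probe: the gauge's steel probe rod, 8 mm in diameter, with a rounded lower end; origin at the lower tip, z up. It hangs 48 mm below the slide's arm (24 mm wide). It is sprung: pressed on the bottom it gives up to 3 mm into the arm (5 N per mm), then is rigid
- press_pad (a point): centre of the top of the round yellow thumb pad (27 mm across) on the slide's arm, straight above the probe tip by 71 mm; press it down from above. Nothing of the gauge stands above it; the column is 80 mm behind
- lock_lever (a joint): lock lever on the slide's left side, rad: 0 open, 1.2 locked (at its stop); starts at 0 to 0.2. It turns clockwise seen from above about a vertical hinge and stays where it is left; about 2.5 N at the knob turns it. Its knob is 48 mm from the hinge and moves mainly along the gauge's +x: at 0 it lies 28 mm towards the robot and 39 mm to the left (gauge's +y) of the hinge, at 1.2 it lies 26 mm behind and 40 mm to the left
- lever_knob (a point): middle of the upright red knob (13 mm across, 32 mm tall, reaching 16 mm above and below this point) at the lever's end
- lever_hinge (a point): point on the lever's hinge axis at the height of the knob's middle; 34 mm behind and 28 mm to the left of the probe axis; it goes up and down with the slide
- shunt_block: bystander: white metal block 60 x 46 x 53 mm, loose, right of the gauge; origin centre of its underside
- solder_spool: bystander: spool of solder wire 58 mm across, 38 mm high, loose, on the right; origin centre of its underside
- transformer_0: bystander: small yellow transformer 25 x 27 x 23 mm, loose, right of the gauge; origin centre of its underside
- esd_brush: bystander: black brush 143 x 20 x 9 mm, loose, front right; origin centre of its underside
- test_jig: bystander, fixed: red test jig on the left, 0.32 m high, reaching from y = 0.25 m to the left, x 0.43 to 0.67 m; keep clear
- monitor: bystander, fixed: screen hanging over the bench at the back right, lower edge 0.45 m up, running from (x 0.40, y -0.45) to (x 0.72, y -0.02) m; keep the arm clear of it. Also a thin shelf upright stands just behind the gauge

How it is judged (in metres and radians):
On the way, in this order (a step that is already met when the one before it is completed fails the run):
1. the pallet is fully home (within 3 mm) while the probe is still clear above the sleeve (x of pallet in the frame of home above -0.003 m and z of probe in the frame of sleeve_rim above 0.003 m), for 0.2 s.
2. the probe touches the bottom of the bore with the lever still open (z of probe in the frame of bore_bottom below 0.0015 m and horizontal distance between probe and bore_bottom below 0.01 m and value of joint lock_lever below 0.5 rad and contact force between probe and pallet above 0.5 N), for 0.1 s.
At the end, for the whole second after the job is handed in: the pallet is home within 4 mm and level, the probe tip stands on the bottom of the bore (within 2 mm), the lock lever is over at its stop (1.05 rad or more of 1.2), all at rest (x of pallet in the frame of home above -0.004 m and angle between pallet's own z axis and vertical below 0.05 rad and z of probe in the frame of bore_bottom between -0.003 and 0.002 m and horizontal distance between probe and bore_bottom below 0.01 m and value of joint lock_lever above 1.05 rad and linear speed of pallet below 0.01 m/s); the robot touches nothing.
It fails at once if the lever is swung to lock while the probe is not on the bottom (value of joint lock_lever above 0.8 rad and z of probe in the frame of bore_bottom above 0.004 m).
It fails at once if the probe is forced against the work with more than 35 N (contact force between probe and pallet above 35 N).
It fails at once if a bystander is moved by more than 20 mm (distance of any of shunt_block, solder_spool, transformer_0, esd_brush from where it was at the start of the episode above 0.02 m).
It also fails if it takes over 54 s, if anything falls off the work surface, if the arm or the gripper's body presses on something with over 40 N, if the wrist force passes 120 N, or if a joint passes its speed limit or range.

## Working session

There is one attempt and no reset: what is moved stays moved. The work goes in short steps, Python scripts to look and compute and a shell command to move; the robot and the scene stay as the last step left them, time stands still between calls to the robot, and variables do not carry over. Pictures are saved under pics/ and viewed, at most 10 in all, crops included, and the job is handed in when it is done.

```bash
mkdir -p pics; cat > h.py <<'E'
import numpy as np,cv2
from plant import telemetry,viewer,models
np.set_printoptions(precision=4,suppress=True)
def snap(cam,name):
    im=viewer.capture(cam); cv2.imwrite(f'pics/{name}.png',im[:,:,::-1]); return im
def ray(cam,uv):
    c=viewer.calibration(cam); T=np.array(c['T']); d=T[:3,:3]@np.array([(uv[0]-c['cx'])/c['fx'],(uv[1]-c['cy'])/c['fy'],1]); return T[:3,3],d
def atz(cam,uv,z):
    o,d=ray(cam,uv); return o+d*(z-o[2])/d[2]
def proj(cam,p):
    c=viewer.calibration(cam); T=np.linalg.inv(np.array(c['T'])); q=T[:3,:3]@np.array(p)+T[:3,3]; return np.array([c['fx']*q[0]/q[2]+c['cx'],c['fy']*q[1]/q[2]+c['cy']])
def tri(u,v):
    o1,d1=ray('scene',u);o2,d2=ray('top',v)
    A=0;b=0
    for o,d in((o1,d1),(o2,d2)):
        d=d/np.linalg.norm(d);P=np.eye(3)-np.outer(d,d);A=A+P;b=b+P@o
    return np.linalg.solve(A,b)
E
python3 - <<'E'
from h import *
for c in('scene','top'):snap(c,c+'0')
for t in['gauge','push_face','sleeve_rim','press_pad','lever_knob','lever_hinge','home','pallet','probe']:
    r={}
    for c in('scene','top'):
        l=models.find_in(c,t); r[c]=l[0]['position'] if l else None; print(t,c,[(x['position'],x['p']) for x in l[:2]])
    if r['scene'] is not None and r['top'] is not None: print('   ',tri(r['scene'],r['top']))
print(telemetry.get_state())
for c in('scene','top'):print(viewer.calibration(c))
E
```

```text
gauge scene [([324.7, 226.3], 0.7)]
gauge top [([296.6, 180.4], 0.74), ([294.4, 199.4], 0.45)]
    [0.5975 0.0507 0.0325]
push_face scene [([304.8, 241.2], 0.65), ([325.7, 226.9], 0.51)]
push_face top [([296.4, 173.2], 0.17)]
    [ 0.6061  0.0834 -0.0674]
sleeve_rim scene [([304.7, 244.2], 0.63)]
sleeve_rim top [([293.9, 200.7], 0.66), ([299.0, 178.3], 0.29)]
    [ 0.5132  0.0662 -0.0047]
press_pad scene [([326.3, 204.3], 0.92)]
press_pad top [([290.9, 173.2], 0.63)]
    [0.6148 0.0691 0.1197]
lever_knob scene [([311.7, 198.2], 0.41)]
lever_knob top [([280.8, 178.9], 0.5), ([296.9, 172.5], 0.36)]
    [0.5863 0.1108 0.1427]
lever_hinge scene []
lever_hinge top [([282.0, 177.2], 0.38)]
home scene [([327.3, 226.3], 0.77)]
home top [([296.5, 178.0], 0.73)]
    [0.611  0.0506 0.0207]
pallet scene [([305.2, 240.2], 0.91), ([385.6, 343.1], 0.39)]
pallet top [([296.8, 198.1], 0.94)]
    [0.5146 0.057  0.0261]
probe scene [([315.8, 201.8], 0.59)]
probe top [([373.1, 228.1], 0.26)]
    [ 0.3209 -0.1727  0.5489]
{'time_s': 1.0, 'joints': array([ 86.9236,  20.5458,   0.6831,  -0.0018, -70.1344, 
[... 300 characters left out ...]
197, -0.1444]), 'moment': array([-0.0199,  0.018 , -0.025 ]), 'gripper_force': 0.0, 'gripper_width': 0.08758357706956256}
{'fx': 515.2043645741253, 'fy': 515.2043645741253, 'cx': 311.1112821969348, 'cy': 197.28679845801835, 'T': array([[ 0.6724, -0.5298,  0.517 , -0.3259],
       [-0.74  , -0.4964,  0.4537, -0.6981],
       [ 0.0163, -0.6877, -0.7258,  1.4357],
       [ 0.    ,  0.    ,  0.    ,  1.    ]])}
{'fx': 450.5633432527868, 'fy': 450.5633432527868, 'cx': 307.80131696285025, 'cy': 191.48547083675732, 'T': array([[-0.0226, -0.9854,  0.1686,  0.2185],
       [-0.9997,  0.021 , -0.0117,  0.0293],
       [ 0.008 , -0.1688, -0.9856,  1.9379],
       [ 0.    ,  0.    ,  0.    ,  1.    ]])}
```

```bash
python3 - <<'E'
import cv2,numpy as np
a=cv2.imread('pics/scene0.png')[130:290,220:430];b=cv2.imread('pics/top0.png')[130:260,220:400]
a=cv2.resize(a,None,fx=3.7,fy=3.7,interpolation=cv2.INTER_CUBIC)
b=cv2.resize(b,None,fx=4.4,fy=4.4,interpolation=cv2.INTER_CUBIC)
cv2.imwrite('pics/a.png',a);cv2.imwrite('pics/b.png',b)
E
```

```text
(no output)
```

View pics/a.png

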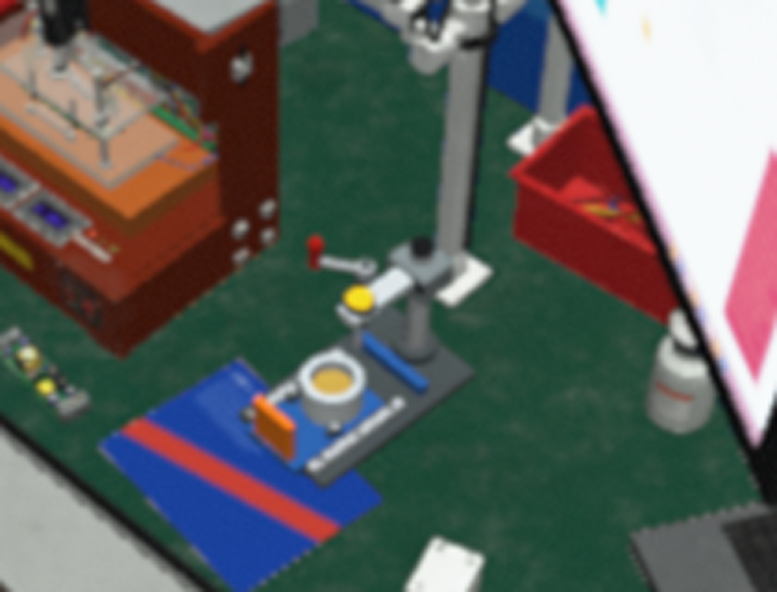

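View pics/b.png

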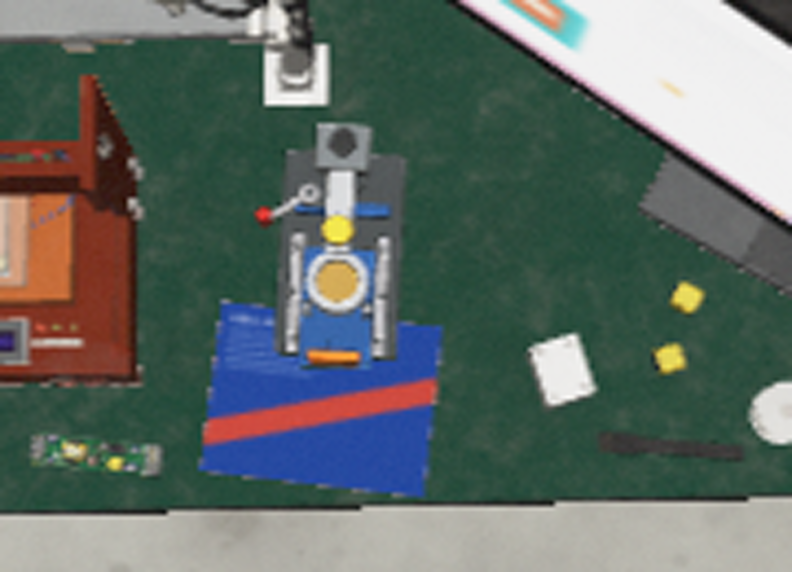

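View pics/scene0.png

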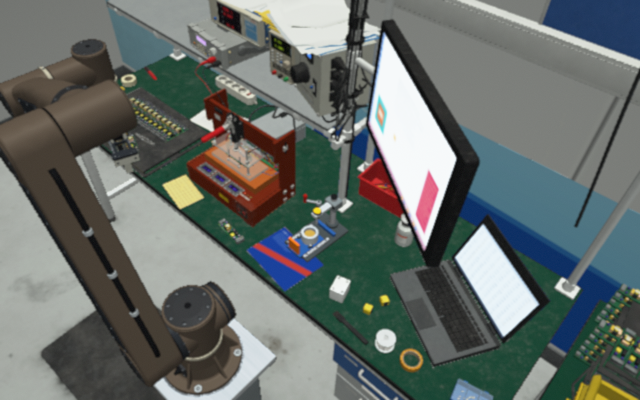

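The top crop shows pad, knob and rails with the gauge roughly along world x. I'll compute positions from my pixel picks.

```bash
python3 - <<'E'
from h import *
S=lambda x,y:(220+x/3.7,130+y/3.7)
P=lambda x,y:(220+x/4.4,130+y/4.4)
for n,s,t in[('pad',(359,298),(338,230)),('knob',(316,252),(263,214)),('coltop',(422,247),(344,142)),('rim',(333,378),(338,281)),('push',(273,425),(333,356)),('upright foot',(463,285),(296,75))]:
    print(n,tri(S(*s),P(*t)))
for q in[(278,350),(395,357),(288,150),(405,157)]:print('base',atz('top',P(*q),.012))
for q in[(322,487),(473,373)]:print('baseS',atz('scene',S(*q),.012))
print(atz('top',P(338,281),.06),atz('scene',S(333,378),.06))
E
```

```text
pad [0.5631 0.0524 0.1444]
knob [0.58   0.1213 0.1425]
coltop [0.6432 0.0455 0.1555]
rim [0.5305 0.054  0.0576]
push [0.4582 0.061  0.0482]
upright foot [ 0.7641  0.0901 -0.0287]
base [0.4714 0.1141 0.012 ]
base [ 0.462  -0.0002  0.012 ]
base [0.6718 0.1014 0.012 ]
base [ 0.6623 -0.0149  0.012 ]
baseS [ 0.4554 -0.0008  0.012 ]
baseS [ 0.6557 -0.0159  0.012 ]
[0.5306 0.0535 0.06  ] [0.5285 0.053  0.06  ]
```

```bash
python3 -m handwheel '[{"grip":1,"travel":[0,0,-1],"spin":-0.8},{"grip":1,"travel":[0,0,-1],"spin":-0.8},{"grip":1,"travel":[0,0,-1],"spin":-0.8},{"grip":1,"travel":[0,0,-1],"spin":-0.72},{"grip":1,"travel":[0,0,-1],"spin":0},{"grip":1,"travel":[0,0,-1],"spin":0},{"grip":1,"travel":[0,0,-1],"spin":0}]' 30
```

```text
time_s: 1.88
tcp_pos: [0.2262, 0.6358, 0.3709]
eef_rot: [-180.0, -0.0, -4.0]
contact_force: [1.1, 0.8, 0.2]
gripper_width: 0.0229
gripper_force: 0.0
```

```bash
R='the rows are typed below'; python3 -m handwheel '[{"grip":1,"travel":[0.385,0.935,0],"spin":0},{"grip":1,"travel":[0.385,0.935,0],"spin":0},{"grip":1,"travel":[0.385,0.935,0],"spin":0},{"grip":1,"travel":[0.385,0.935,0],"spin":0},{"grip":1,"travel":[0.385,0.935,0],"spin":0},{"grip":1,"travel":[0.385,0.935,0],"spin":0},{"grip":1,"travel":[0.385,0.935,0],"spin":0},{"grip":1,"travel":[0.385,0.935,0],"spin":0}]'
python3 -m handwheel '[{"grip":1,"travel":[0.385,0.935,0],"spin":0},{"grip":1,"travel":[0.385,0.935,0],"spin":0},{"grip":1,"travel":[0.385,0.935,0],"spin":0},{"grip":1,"travel":[0.385,0.935,0],"spin":0},{"grip":1,"travel":[0.385,0.935,0],"spin":0},{"grip":1,"travel":[0.385,0.935,0],"spin":0},{"grip":1,"travel":[0.385,0.935,0],"spin":0},{"grip":1,"travel":[0.385,0.935,0],"spin":0}]'
python3 -m handwheel '[{"grip":1,"travel":[0.385,0.935,0],"spin":0},{"grip":1,"travel":[0.385,0.935,0],"spin":0},{"grip":1,"travel":[0.385,0.935,0],"spin":0},{"grip":1,"travel":[0.385,0.935,0],"spin":0},{"grip":1,"travel":[0.385,0.935,0],"spin":0},{"grip":1,"travel":[0.385,0.935,0],"spin":0},{"grip":1,"travel":[0.385,0.935,0],"spin":0},{"grip":1,"travel":[0.385,0.935,0],"spin":0}]'
python3 - <<'E'
from h import *
s=telemetry.get_state();im=snap('wrist','w1');c=viewer.calibration('wrist');print(s['tcp_pos'],s['eef_rot'],c)
for t in['push_face','sleeve_rim','press_pad','lever_knob','pallet']:print(t,[(x['position'],x['p']) for x in models.find_in('wrist',t)[:2]])
E
```

```text
time_s: 2.88
tcp_pos: [0.2905, 0.4426, 0.37]
eef_rot: [-180.0, -0.0, -4.0]
contact_force: [-1.0, -0.3, 0.6]
gripper_width: 0.0004
gripper_force: 0.0
time_s: 3.88
tcp_pos: [0.3543, 0.2505, 0.37]
eef_rot: [-180.0, -0.0, -4.0]
contact_force: [0.2, 1.2, -0.1]
gripper_width: 0.001
gripper_force: 0.0
time_s: 4.88
tcp_pos: [0.4177, 0.0586, 0.37]
eef_rot: [-180.0, -0.0, -4.0]
contact_force: [0.5, 0.8, 0.2]
gripper_width: 0.0007
gripper_force: 0.0
[0.4177 0.0586 0.37  ] [-179.9952   -0.0074   -3.9902] {'fx': 321.7756068202207, 'fy': 321.7756068202207, 'cx': 322.1997773061366, 'cy': 198.92448000135084, 'T_tool_cam': array([[ 0.0002, -0.9512, -0.3086,  0.0843],
       [ 1.    ,  0.0005, -0.0009,  0.0001],
       [ 0.001 , -0.3086,  0.9512, -0.1897],
       [ 0.    ,  0.    ,  0.    ,  1.    ]])}
push_face [([315.4, 91.4], 0.74), ([585.4, 139.6], 0.58)]
sleeve_rim [([319.1, 86.9], 0.81), ([505.1, 161.1], 0.6)]
press_pad [([307.5, 20.2], 0.71)]
lever_knob []
pallet [([320.6, 89.1], 0.93)]
```

View pics/w1.png

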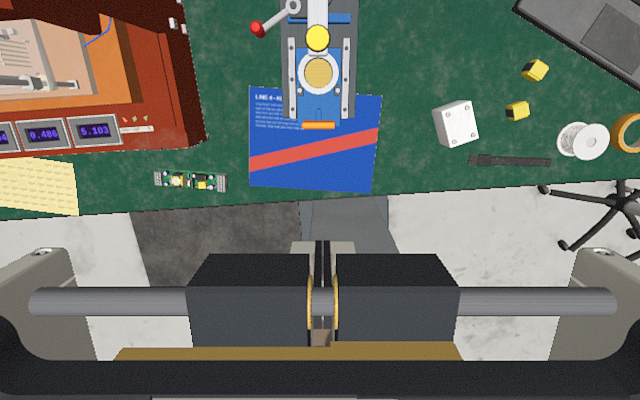

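The wrist view shows the pad at (317.5,38), the rim at (319,72), the push plate's top at (319,125) and the knob at (257,28). The rails run nearly vertical, so the tool yaw is about right.

```bash
cat >> h.py <<'E'
from scipy.spatial.transform import Rotation as Ro
def wz(uv,z,pos,rpy):
    c=viewer.calibration('wrist');M=np.eye(4);M[:3,:3]=Ro.from_euler('xyz',rpy,degrees=True).as_matrix();M[:3,3]=pos
    T=M@np.array(c['T_tool_cam']);d=T[:3,:3]@np.array([(uv[0]-c['cx'])/c['fx'],(uv[1]-c['cy'])/c['fy'],1]);return T[:3,3]+d*(z-T[2,3])/d[2]
E
python3 - <<'E'
from h import *
p=[.4177,.0586,.37];r=[180,0,-4]
for n,u,z in[('pad',(317.5,38),.147),('rim',(319,72),.06),('push',(319,125),.072),('knob',(257.5,28),.153),('rLa',(290,40),.02),('rLb',(289.5,116),.02),('rRa',(347.5,40),.02),('rRb',(346.5,117),.02)]:print(n,wz(u,z,p,r))
E
```

```text
pad [0.5645 0.0541 0.147 ]
rim [0.5331 0.0556 0.06  ]
push [0.4593 0.0608 0.072 ]
knob [0.5785 0.1212 0.153 ]
rLa [0.5839 0.0965 0.02  ]
rLb [0.4724 0.1086 0.02  ]
rRa [0.5778 0.0093 0.02  ]
rRb [0.4644 0.0161 0.02  ]
```

```bash
python3 -m handwheel '[{"grip":1,"travel":[0,-0.05,1],"spin":0.1},{"grip":1,"travel":[0,0,1],"spin":0},{"grip":1,"travel":[0,0,1],"spin":0},{"grip":1,"travel":[0,0,1],"spin":0},{"grip":1,"travel":[0,0,1],"spin":0},{"grip":1,"travel":[0,0,1],"spin":0},{"grip":1,"travel":[0,0,1],"spin":0}]'
python3 -m handwheel '[{"grip":1,"travel":[0,0,1],"spin":0},{"grip":1,"travel":[0,0,1],"spin":0},{"grip":1,"travel":[0,0,1],"spin":0},{"grip":1,"travel":[0,0,1],"spin":0},{"grip":1,"travel":[0,0,1],"spin":0},{"grip":1,"travel":[0.2,0,0.8],"spin":0},{"grip":1,"travel":[0.3,0,0],"spin":0}]'
```

```text
time_s: 6.05
tcp_pos: [0.4176, 0.0621, 0.1942]
eef_rot: [-180.0, -0.0, -4.4]
contact_force: [-0.5, 0.7, 0.1]
gripper_width: 0.0007
gripper_force: 0.0
time_s: 6.92
tcp_pos: [0.4294, 0.0604, 0.049]
eef_rot: [179.9, 0.1, -4.4]
contact_force: [0.7, 0.5, 0.0]
gripper_width: 0.0007
gripper_force: 0.0
```

```bash
python3 -m handwheel '[{"grip":1,"travel":[0.3,0,0],"spin":0},{"grip":1,"travel":[0.3,0,0],"spin":0},{"grip":1,"travel":[0.2,0,0],"spin":0},{"grip":1,"travel":[0.2,0,0],"spin":0},{"grip":1,"travel":[0.2,0,0],"spin":0},{"grip":1,"travel":[0.2,0,0],"spin":0}]'
python3 -m handwheel '[{"grip":1,"travel":[0.2,0,0],"spin":0},{"grip":1,"travel":[0.1,0,0],"spin":0},{"grip":1,"travel":[0.1,0,0],"spin":0}]'
```

```text
time_s: 7.68
tcp_pos: [0.4654, 0.0577, 0.05]
eef_rot: [-180.0, -0.0, -4.5]
contact_force: [0.3, -1.3, -0.1]
gripper_width: 0.0004
gripper_force: 0.0
time_s: 8.05
tcp_pos: [0.4752, 0.0569, 0.0499]
eef_rot: [180.0, 0.0, -4.5]
contact_force: [0.6, 0.0, 0.3]
gripper_width: 0.0003
gripper_force: 0.0
```

```bash
python3 - <<'E'
from h import *
a=snap('wrist','w2');b=snap('scene','s2')
print(telemetry.get_state()['contact_force'])
b=cv2.resize(b[150:280,250:400],None,fx=3,fy=3)
b=cv2.copyMakeBorder(b,0,10,0,640-450,0); v=np.vstack([a[:200],b]);cv2.imwrite('pics/v2.png',v[:,:,::-1])
E
```

```text
[0.7328 0.3511 0.7615]
```

View pics/v2.png

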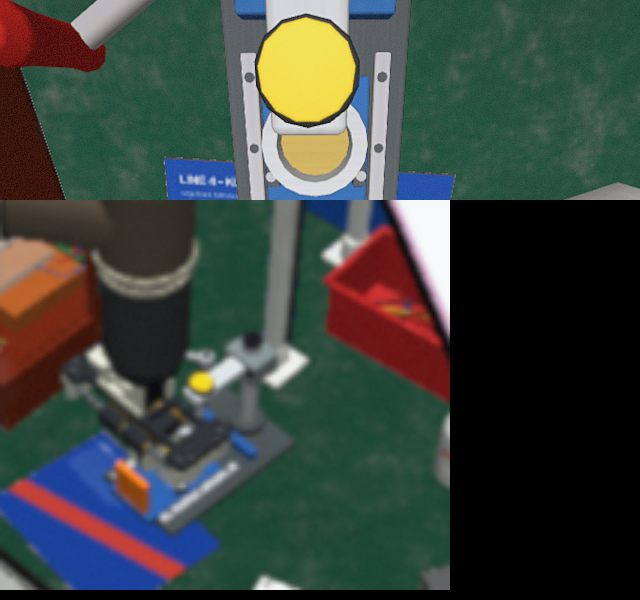

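```bash
python3 - <<'E'
from h import *
f=lambda p:(proj('scene',p)-[250,150])*3+[0,200]
s=telemetry.get_state();print(s['tcp_pos'],s['joints'])
for p in[(.475,.057,.042),(.475,.057,.115),(.475,.057,.2),(.4515,.06,.052),(.485,.057,.052)]:print(p,f(p))
# pallet from wrist: rim px
p=s['tcp_pos'];r=s['eef_rot']
print(wz((315,145),.06,p,r),wz((307,70),.147,p,r),wz((315,145),.06,p,r))
E
cat > /dev/null; python3 - <<'E'
import cv2
b=cv2.imread('pics/s2.png')[185:260,255:345];cv2.imwrite('pics/s2c.png',cv2.resize(b,None,fx=8,fy=8,interpolation=cv2.INTER_CUBIC))
E
```

```text
[0.4753 0.057  0.0499] [ 30.4555  10.8379 -34.5632   0.0024 -44.5995  55.0541]
(0.475, 0.057, 0.042) [145.7245 481.1101]
(0.475, 0.057, 0.115) [145.6347 440.1763]
(0.475, 0.057, 0.2) [145.5229 389.208 ]
(0.4515, 0.06, 0.052) [129.5664 486.1519]
(0.485, 0.057, 0.052) [151.7066 470.6206]
[0.5331 0.0566 0.06  ] [0.566 0.054 0.147] [0.5331 0.0566 0.06  ]
```

View pics/s2c.png

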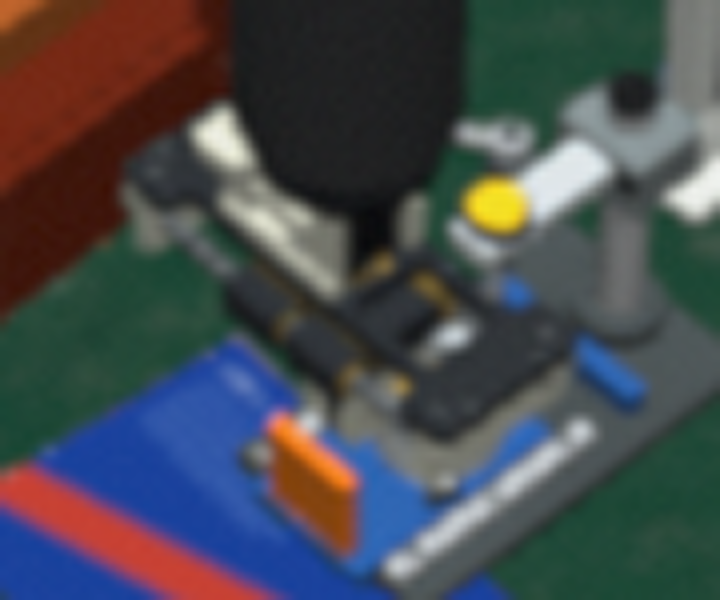

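View pics/w2.png

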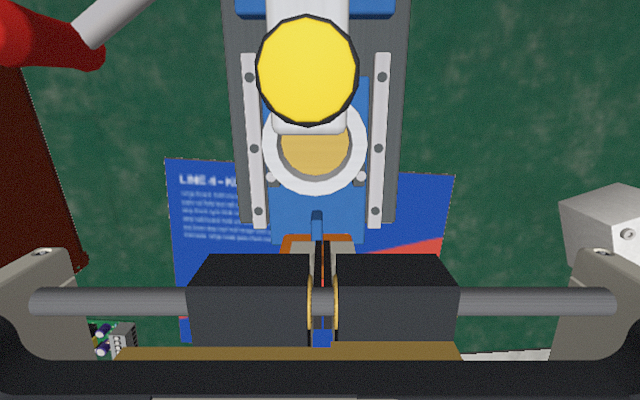

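The wrist view shows the orange plate through the slit between the closed fingers. The tips therefore passed above the plate and need to go lower. I'm backing off and retrying deeper.

```bash
python3 -m handwheel '[{"grip":1,"travel":[-0.8,0,-0.2],"spin":0},{"grip":1,"travel":[-0.8,0,0],"spin":0},{"grip":1,"travel":[-0.8,0,0],"spin":0},{"grip":1,"travel":[0,0,0.6],"spin":0},{"grip":1,"travel":[0,0,0.5],"spin":0},{"grip":1,"travel":[0,0,0],"spin":0}]'
python3 -m handwheel '[{"grip":1,"travel":[0.3,0,0],"spin":0},{"grip":1,"travel":[0.3,0,0],"spin":0},{"grip":1,"travel":[0.3,0,0],"spin":0},{"grip":1,"travel":[0.3,0,0],"spin":0},{"grip":1,"travel":[0.2,0,0],"spin":0}]'
```

```text
time_s: 8.9
tcp_pos: [0.4147, 0.0613, 0.0266]
eef_rot: [179.9, 0.1, -4.5]
contact_force: [1.0, 0.2, -0.4]
gripper_width: 0.0003
gripper_force: 0.0
time_s: 9.52
tcp_pos: [0.4499, 0.0585, 0.0272]
eef_rot: [180.0, 0.1, -4.5]
contact_force: [-4.4, 0.8, 2.4]
gripper_width: 0.0005
gripper_force: 2.1
```

```bash
python3 -m handwheel '[{"grip":1,"travel":[0.2,0,0],"spin":0},{"grip":1,"travel":[0.2,0,0],"spin":0},{"grip":1,"travel":[0.2,0,0],"spin":0},{"grip":1,"travel":[0.2,0,0],"spin":0}]'
python3 -m handwheel '[{"grip":1,"travel":[0.1,0,0],"spin":0},{"grip":1,"travel":[0.1,0,0],"spin":0}]'
```

```text
time_s: 10.02
tcp_pos: [0.4704, 0.0573, 0.0274]
eef_rot: [180.0, 0.0, -4.5]
contact_force: [-2.6, -0.9, -0.6]
gripper_width: 0.0003
gripper_force: 1.0
time_s: 10.28
tcp_pos: [0.4752, 0.0569, 0.0274]
eef_rot: [180.0, 0.0, -4.5]
contact_force: [-2.8, 0.3, -0.5]
gripper_width: 0.0005
gripper_force: 1.1
```

```bash
python3 -m handwheel '[{"grip":1,"travel":[0.1,0,0],"spin":0},{"grip":1,"travel":[0.1,0,0],"spin":0}]'
python3 -m handwheel '[{"grip":1,"travel":[0.1,0,0],"spin":0},{"grip":1,"travel":[0,0,0],"spin":0}]'
```

```text
time_s: 10.52
tcp_pos: [0.4759, 0.0559, 0.0269]
eef_rot: [179.9, 0.4, -4.6]
contact_force: [-25.4, 9.9, 15.8]
gripper_width: 0.0006
gripper_force: 13.0
time_s: 10.78
tcp_pos: [0.4757, 0.0552, 0.0264]
eef_rot: [179.8, 0.6, -4.6]
contact_force: [-27.9, 10.6, 17.3]
gripper_width: 0.0002
gripper_force: 14.6
```

```bash
python3 -m handwheel '[{"grip":1,"travel":[-0.4,0,0],"spin":0},{"grip":1,"travel":[-0.6,0,0],"spin":0},{"grip":1,"travel":[0,0,-1],"spin":0},{"grip":1,"travel":[0,0,-1],"spin":0},{"grip":1,"travel":[0,0,-1],"spin":0},{"grip":1,"travel":[0,0,-1],"spin":0},{"grip":1,"travel":[0,0,-1],"spin":0},{"grip":1,"travel":[0,0,-1],"spin":0}]'
python3 - <<'E'
from h import *
s=telemetry.get_state();a=snap('wrist','w3');p=s['tcp_pos'];r=s['eef_rot'];print(p,r)
for t in['press_pad','sleeve_rim','lever_knob','push_face','pallet']:print(t,[(x['position'],x['p']) for x in models.find_in('wrist',t)[:2]])
E
```

```text
time_s: 11.78
tcp_pos: [0.4577, 0.0584, 0.1786]
eef_rot: [-180.0, -0.1, -4.5]
contact_force: [-0.2, 0.6, 1.3]
gripper_width: 0.0002
gripper_force: 0.0
[0.4577 0.0584 0.1786] [-179.9619   -0.0858   -4.482 ]
press_pad [([301.7, 33.6], 0.9)]
sleeve_rim [([322.4, 105.4], 0.71), ([321.1, 85.1], 0.56)]
lever_knob [([226.1, 28.2], 0.7), ([321.7, 106.0], 0.27)]
push_face [([323.1, 107.4], 0.74)]
pallet [([322.0, 106.6], 0.92)]
```

View pics/w3.png

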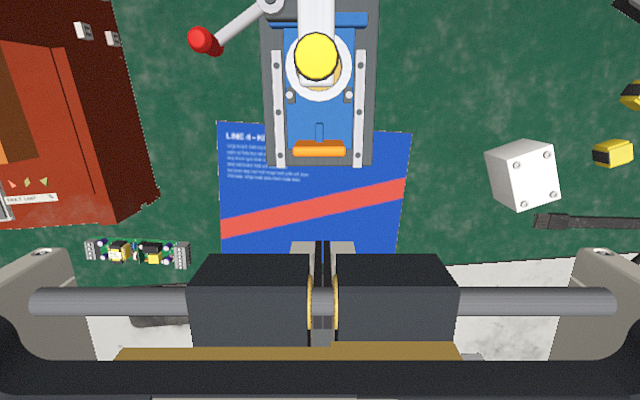

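The pallet now reaches the blue stop. The pad is at (316.5,56), the rim centre at about (319.5,67) and the knob top at about (208,38).

```bash
python3 - <<'E'
from h import *
p=[.4577,.0584,.1786];r=[180,-.09,-4.48]
for n,u,z in[('pad',(316.5,56),.147),('rim',(319.5,67),.06),('knobtop',(198,40),.158),('knobbot',(217,45),.126)]:print(n,wz(u,z,p,r))
R=Ro.from_euler('xyz',r,degrees=True).as_matrix();t=wz((316.5,56),.147,p,r)
print((R.T@(t-p))/.025)
E
```

```text
pad [0.5652 0.0537 0.147 ]
rim [0.5654 0.0526 0.06  ]
knobtop [0.5782 0.1229 0.158 ]
knobbot [0.5797 0.1214 0.126 ]
[ 4.3008 -0.1498  1.2708]
```

```bash
python3 -m handwheel '[{"grip":1,"travel":[0.9,-0.15,0],"spin":0},{"grip":1,"travel":[0.9,0,0],"spin":0},{"grip":1,"travel":[0.9,0,0],"spin":0},{"grip":1,"travel":[0.9,0,0],"spin":0},{"grip":1,"travel":[0.7,0,0],"spin":0},{"grip":1,"travel":[0,0,0.5],"spin":0},{"grip":1,"travel":[0,0,0.4],"spin":0}]'
python3 -m handwheel '[{"grip":1,"travel":[0,0,0.4],"spin":0},{"grip":1,"travel":[0,0,0.3],"spin":0},{"grip":1,"travel":[0,0,0.2],"spin":0},{"grip":1,"travel":[0,0,0.2],"spin":0}]'
```

```text
time_s: 12.95
tcp_pos: [0.5641, 0.0535, 0.1534]
eef_rot: [180.0, 0.1, -4.5]
contact_force: [0.9, -0.2, -0.2]
gripper_width: 0.0007
gripper_force: 0.0
time_s: 13.45
tcp_pos: [0.5652, 0.0538, 0.1274]
eef_rot: [-180.0, -0.0, -4.5]
contact_force: [0.0, 0.1, 0.5]
gripper_width: 0.0006
gripper_force: 0.0
```

```bash
python3 -m handwheel '[{"grip":1,"travel":[0,0,0.16],"spin":0},{"grip":1,"travel":[0,0,0.16],"spin":0},{"grip":1,"travel":[0,0,0],"spin":0}]'
python3 -m handwheel '[{"grip":1,"travel":[0,0,0.16],"spin":0},{"grip":1,"travel":[0,0,0.1],"spin":0}]'
```

```text
time_s: 13.82
tcp_pos: [0.565, 0.0536, 0.1192]
eef_rot: [180.0, 0.0, -4.5]
contact_force: [-0.5, -0.0, 0.6]
gripper_width: 0.0001
gripper_force: 0.0
time_s: 14.08
tcp_pos: [0.5655, 0.0538, 0.1134]
eef_rot: [-180.0, -0.0, -4.5]
contact_force: [-1.4, 0.7, 5.3]
gripper_width: 0.0003
gripper_force: 2.6
```

```bash
python3 -m handwheel '[{"grip":1,"travel":[0,0,0.2],"spin":0},{"grip":1,"travel":[0,0,0.2],"spin":0},{"grip":1,"travel":[0,0,0.2],"spin":0}]'
python3 -m handwheel '[{"grip":1,"travel":[0,0,0.12],"spin":0},{"grip":1,"travel":[0,0,0.12],"spin":0}]'
```

```text
time_s: 14.45
tcp_pos: [0.5656, 0.0538, 0.0985]
eef_rot: [-180.0, -0.1, -4.5]
contact_force: [-0.7, 0.6, 4.9]
gripper_width: 0.0003
gripper_force: 2.8
time_s: 14.7
tcp_pos: [0.5656, 0.0538, 0.0924]
eef_rot: [-180.0, -0.1, -4.5]
contact_force: [-1.6, 1.4, 5.5]
gripper_width: 0.0002
gripper_force: 2.7
```

```bash
python3 - <<'E'
from plant import telemetry
print(telemetry.get_state()['contact_force'])
E
```

```text
[-1.60335113  1.39146767  5.46865844]
```

```bash
python3 -m handwheel '[{"grip":1,"travel":[0,0,0.06],"spin":0},{"grip":1,"travel":[0,0,0.06],"spin":0}]'
python3 -m handwheel '[{"grip":1,"travel":[0,0,0.06],"spin":0}]'
```

```text
time_s: 14.95
tcp_pos: [0.5655, 0.0538, 0.0893]
eef_rot: [-180.0, -0.0, -4.5]
contact_force: [-0.7, 0.4, 5.3]
gripper_width: 0.0005
gripper_force: 2.6
time_s: 15.08
tcp_pos: [0.5655, 0.0538, 0.0879]
eef_rot: [-180.0, -0.0, -4.5]
contact_force: [-0.2, 0.0, 5.4]
gripper_width: 0.0004
gripper_force: 2.6
```

```bash
python3 -m handwheel '[{"grip":1,"travel":[0,0,0.06],"spin":0},{"grip":1,"travel":[0,0,0.04],"spin":0}]'
python3 -m handwheel '[{"grip":1,"travel":[0,0,0.06],"spin":0}]'
```

```text
time_s: 15.32
tcp_pos: [0.5656, 0.0538, 0.0856]
eef_rot: [-180.0, -0.1, -4.5]
contact_force: [-3.1, 1.0, 8.8]
gripper_width: 0.0003
gripper_force: 4.5
time_s: 15.45
tcp_pos: [0.5656, 0.0538, 0.0845]
eef_rot: [-180.0, -0.1, -4.5]
contact_force: [-4.6, 0.7, 13.8]
gripper_width: 0.0003
gripper_force: 6.7
```

```bash
python3 -m handwheel '[{"grip":1,"travel":[0,0,0.02],"spin":0},{"grip":1,"travel":[0,0,0],"spin":0}]'
python3 -m handwheel '[{"grip":1,"travel":[0,0,-0.1],"spin":0},{"grip":1,"travel":[0,0,-0.4],"spin":0},{"grip":1,"travel":[0,0,-1],"spin":0},{"grip":1,"travel":[0,0,-1],"spin":1},{"grip":1,"travel":[0,0,0],"spin":1},{"grip":1,"travel":[0,0,0],"spin":1},{"grip":1,"travel":[0,0,0],"spin":1},{"grip":1,"travel":[0,0,0],"spin":1}]'
python3 -m handwheel '[{"grip":1,"travel":[0,0,0],"spin":1},{"grip":1,"travel":[0,0,0],"spin":1},{"grip":1,"travel":[0,0,0],"spin":1},{"grip":1,"travel":[0,0,0],"spin":1},{"grip":1,"travel":[0,0,0],"spin":1},{"grip":1,"travel":[0,0,0],"spin":1},{"grip":1,"travel":[0,0,0],"spin":1},{"grip":1,"travel":[0,0,0],"spin":1}]'
python3 -m handwheel '[{"grip":1,"travel":[0,0,0],"spin":1},{"grip":1,"travel":[0,0,0],"spin":1},{"grip":1,"travel":[0,0,0],"spin":1},{"grip":1,"travel":[0,0,0],"spin":1},{"grip":1,"travel":[0,0,0],"spin":1},{"grip":1,"travel":[-0.7,1,0],"spin":0},{"grip":1,"travel":[-0.8,0.3,0],"spin":0},{"grip":1,"travel":[0,0,0],"spin":0}]'
python3 - <<'E'
from h import *
s=telemetry.get_state();snap('wrist','w4');snap('top','t4');print(s['tcp_pos'],s['eef_rot'])
for c in('wrist','top'):
  for t in['press_pad','lever_knob']:print(c,t,[(x['position'],x['p']) for x in models.find_in(c,t)[:2]])
E
```

```text
time_s: 15.7
tcp_pos: [0.5656, 0.0538, 0.0843]
eef_rot: [-180.0, -0.1, -4.5]
contact_force: [-4.1, 0.6, 13.2]
gripper_width: 0.0004
gripper_force: 6.1
time_s: 16.7
tcp_pos: [0.565, 0.0537, 0.1457]
eef_rot: [180.0, 0.0, -29.7]
contact_force: [-0.5, -0.1, -0.5]
gripper_width: 0.0005
gripper_force: 0.0
time_s: 17.7
tcp_pos: [0.565, 0.0536, 0.1456]
eef_rot: [180.0, 0.0, -69.7]
contact_force: [-0.3, 0.1, -0.1]
gripper_width: 0.0007
gripper_force: 0.0
time_s: 18.7
tcp_pos: [0.5354, 0.0945, 0.1459]
eef_rot: [-180.0, 0.0, -94.4]
contact_force: [-0.8, -0.1, -0.5]
gripper_width: 0.0007
gripper_force: 0.0
[0.5354 0.0945 0.1459] [-179.9846    0.017   -94.3937]
wrist press_pad [([224.9, 161.2], 0.7)]
wrist lever_knob [([241.9, 217.6], 0.75)]
top press_pad []
top lever_knob []
```

View pics/w4.png

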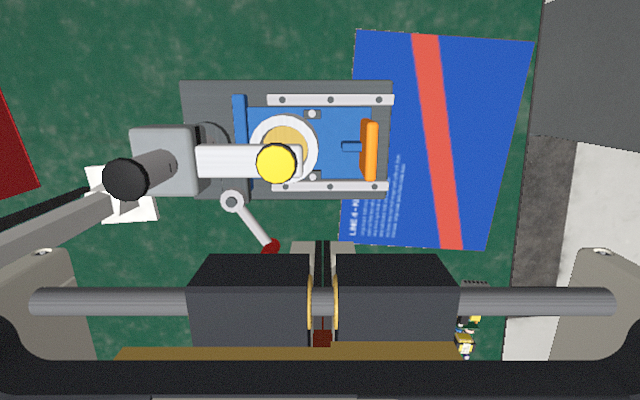

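```bash
python3 - <<'E'
from h import *
p=[.5354,.0945,.1459];r=[180,0,-94.4]
R=Ro.from_euler('xyz',r,degrees=True).as_matrix()
for n,u,z in[('pad',(277,163),.114),('knob',(269,247),.111),('hinge',(232,201),.113)]:
    t=wz(u,z,p,r);print(n,t,(R.T@(t-p))/.025)
E
```

```text
pad [0.5642 0.0537 0.114 ] [ 1.5387 -1.2723  1.276 ]
knob [0.5787 0.1191 0.111 ] [-1.1152 -1.6498  1.396 ]
hinge [0.6004 0.0793 0.113 ] [ 0.4065 -2.6381  1.316 ]
```

```bash
python3 -m handwheel '[{"grip":1,"travel":[-0.7,0,0],"spin":0},{"grip":1,"travel":[-0.7,0,0],"spin":0},{"grip":1,"travel":[0,0,0.9],"spin":0},{"grip":1,"travel":[0,0,0.9],"spin":0},{"grip":1,"travel":[0,0,0.75],"spin":0},{"grip":1,"travel":[0,-0.2,0],"spin":0},{"grip":1,"travel":[0,-0.2,0],"spin":0}]'
python3 -m handwheel '[{"grip":1,"travel":[0,-0.2,0],"spin":0},{"grip":1,"travel":[0,-0.2,0],"spin":0},{"grip":1,"travel":[0,0,0],"spin":0}]'
```

```text
time_s: 19.88
tcp_pos: [0.5494, 0.1285, 0.0825]
eef_rot: [-179.9, 0.0, -94.4]
contact_force: [0.6, 1.1, -0.4]
gripper_width: 0.0006
gripper_force: 0.0
time_s: 20.25
tcp_pos: [0.5583, 0.1272, 0.0819]
eef_rot: [180.0, 0.0, -94.5]
contact_force: [-1.8, 2.2, 0.6]
gripper_width: 0.0004
gripper_force: 1.3
```

```bash
python3 -m handwheel '[{"grip":1,"travel":[0,-0.25,0],"spin":0},{"grip":1,"travel":[0,-0.25,0],"spin":0},{"grip":1,"travel":[0,-0.25,0],"spin":0},{"grip":1,"travel":[0,-0.25,0],"spin":0}]'
python3 -m handwheel '[{"grip":1,"travel":[0,-0.25,0],"spin":0},{"grip":1,"travel":[0,-0.2,0],"spin":0},{"grip":1,"travel":[0,0,0],"spin":0}]'
```

```text
time_s: 20.75
tcp_pos: [0.5835, 0.125, 0.0818]
eef_rot: [180.0, 0.0, -94.5]
contact_force: [-2.5, 1.9, -0.3]
gripper_width: 0.0002
gripper_force: 1.6
time_s: 21.12
tcp_pos: [0.5952, 0.1238, 0.0817]
eef_rot: [-180.0, -0.0, -94.5]
contact_force: [-1.7, -0.6, -0.1]
gripper_width: 0.0001
gripper_force: 0.2
```

```bash
python3 -m handwheel '[{"grip":1,"travel":[0,-0.16,0],"spin":0},{"grip":1,"travel":[0,-0.16,0],"spin":0}]'
python3 -m handwheel '[{"grip":1,"travel":[0,-0.12,0],"spin":0},{"grip":1,"travel":[0,0,0],"spin":0}]'
```

```text
time_s: 21.38
tcp_pos: [0.6019, 0.1228, 0.0815]
eef_rot: [179.9, -0.1, -94.5]
contact_force: [-4.1, -2.7, 0.0]
gripper_width: 0.0004
gripper_force: 1.9
time_s: 21.62
tcp_pos: [0.6054, 0.123, 0.0814]
eef_rot: [180.0, -0.0, -94.5]
contact_force: [-3.7, -1.8, -0.5]
gripper_width: 0.0003
gripper_force: 1.6
```

```bash
python3 -m handwheel '[{"grip":1,"travel":[0,-0.1,0],"spin":0},{"grip":1,"travel":[0,-0.08,0],"spin":0}]'
python3 -m handwheel '[{"grip":1,"travel":[0,-0.08,0],"spin":0},{"grip":1,"travel":[0,0,0],"spin":0}]'
```

```text
time_s: 21.88
tcp_pos: [0.6086, 0.1225, 0.0813]
eef_rot: [179.9, -0.1, -94.5]
contact_force: [-11.1, -1.2, 3.4]
gripper_width: 0.0003
gripper_force: 5.2
time_s: 22.12
tcp_pos: [0.6088, 0.1224, 0.0812]
eef_rot: [179.7, -0.1, -94.5]
contact_force: [-13.7, 0.6, 5.6]
gripper_width: 0.0003
gripper_force: 7.1
```

The lever is against its stop: the force rose to 14 N with no further travel. Backing off, then checking.

```bash
python3 -m handwheel '[{"grip":1,"travel":[0,0.4,0],"spin":0},{"grip":1,"travel":[0,0.6,0],"spin":0},{"grip":1,"travel":[0,0.6,0],"spin":0},{"grip":1,"travel":[0,0.5,-1],"spin":0},{"grip":1,"travel":[0,0.5,-1],"spin":0},{"grip":1,"travel":[0,0,-1],"spin":0},{"grip":1,"travel":[0,0,-1],"spin":0},{"grip":1,"travel":[0,0,0],"spin":0}]'
python3 - <<'E'
from h import *
s=telemetry.get_state();snap('wrist','w5');print(s['tcp_pos'],s['eef_rot'],s['contact_force'])
E
```

```text
time_s: 23.12
tcp_pos: [0.548, 0.1287, 0.1843]
eef_rot: [-179.7, 0.2, -94.4]
contact_force: [-0.3, -0.5, 0.3]
gripper_width: 0.0006
gripper_force: 0.0
[0.548  0.1287 0.1843] [-179.7395    0.1566  -94.4408] [-0.3242 -0.4719  0.3271]
```

View pics/w5.png

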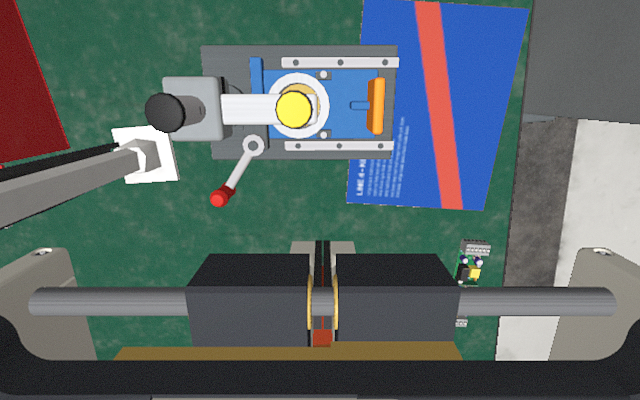

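The view shows the lever fully over (hinge at (253,145), knob at (218,198), about 33° behind the left direction, as expected at 1.2 rad). The pallet is against the stop and the gripper touches nothing.

```bash
python3 -c "from plant import close_job; print(close_job())"
```

```text
the job is handed in; nothing more can be done
None
```

The job is handed in at about 23 s of the 54 s: the pallet is home against the stop, the probe was pressed onto the bore bottom with about 8 N, and the lock lever is over at its stop; I touched none of the bystanders, and no verdict came back.

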